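Close up the breaker row on the mounting rail

TASK

Close up the row of breakers on the front rail of the mounting plate: push the row, and the loose plastic end clamp behind it, along the rail until all five devices and the clamp sit tight against one another and against the bolted steel end stop. Push only: do not take any of them between the fingers or lift them off the rail, and leave everything else on the bench where it is.

Things in the scene. Friction and masses are not known exactly. Their poses are not given: they have to be found in the camera images.
- plate: metal mounting plate, 300 (x) by 420 (y) by 3 mm, fixed flat on the bench. Origin: centre of its underside; z up. Front (work) rail: along y, centre line at x = -50 mm, 35 mm wide, 380 mm long, top 10.5 mm above the bench. A wiring duct 43 mm high covers x = 21 to 53 mm; the back rail at x = +100 mm holds a finished row of grey terminals (fixed, leave alone).
- end_stop: end stop bolted to the front rail near its +y or -y end: plain steel block 80 mm across the rail (x), 22 mm along it (y), 30 mm high above the rail's top, with two black hexagon bolt heads 6 mm high on it, near its ends. Fixed. Origin: middle of the block at the level of the rail's top; axes parallel to the plate's.
- end_clamp: loose dark grey plastic end clamp on the front rail, on the other side of the row from the end stop: 18 mm along the rail (y), 50 mm across it (x), 24 mm high above the rail's top, its middle 30 mm of x 34 mm high. Origin: its middle, at the level of the rail's top. 0.04 kg; hooked on the rail with 0.7 mm of play, it can only slide along it.
- rcd: double-width white device at the row's end on the plate's -y side: like the breakers but 35.8 mm along the rail (y). Origin: its middle, at the level of the rail's top. About 0.22 kg, slides on the rail. The five devices touch at the start (within 0.5 mm); the closed row is 107 mm long; sliding it with the clamp takes about 1 N.
- mcb1: white single circuit breaker, next to the double-width device. 84 mm across the rail (x), 17.8 mm along it (y); flat flanks reach 44 mm above the rail's top (60 mm over the middle 45 mm of x), black toggle to 69 mm. Origin: its middle, at the level of the rail's top; z up. About 0.12 kg; hooked on the rail, it can only slide along it.
- mcb2: white single circuit breaker, second from the double-width device. 84 mm across the rail (x), 17.8 mm along it (y); flat flanks reach 44 mm above the rail's top (60 mm over the middle 45 mm of x), black toggle to 69 mm. Origin: its middle, at the level of the rail's top; z up. About 0.12 kg; hooked on the rail, it can only slide along it.
- mcb3: white single circuit breaker, third from the double-width device. 84 mm across the rail (x), 17.8 mm along it (y); flat flanks reach 44 mm above the rail's top (60 mm over the middle 45 mm of x), black toggle to 69 mm. Origin: its middle, at the level of the rail's top; z up. About 0.12 kg; hooked on the rail, it can only slide along it.
- mcb4: white single circuit breaker, at the row's end on the plate's +y side. 84 mm across the rail (x), 17.8 mm along it (y); flat flanks reach 44 mm above the rail's top (60 mm over the middle 45 mm of x), black toggle to 69 mm. Origin: its middle, at the level of the rail's top; z up. About 0.12 kg; hooked on the rail, it can only slide along it.
- screwdriver: loose screwdriver, 200 mm, red handle 26 mm thick, lying on the front edge of the plate along y; a bystander. Origin: its middle, underside.
- spare_breaker: loose spare single breaker, the same as those in the row, standing on the front edge of the plate, not on a rail; a bystander. Origin as for the others, 5 mm above the plate.
- cutters: loose side cutters with blue handles, 170 mm, lying on the bench to the left; a bystander. Origin: near the pivot, underside.
- tape: loose black roll of tape, 66 mm across, 19 mm high, on the bench to the right; a bystander. Origin: centre of its underside.
- mug: white mug, 82 mm across, 95 mm high, on the bench to the right; a bystander. Origin: centre of its underside.
- multimeter: multimeter in an orange case, 160 by 80 by 42 mm, on the bench to the right; a bystander. Origin: centre of its underside.
Not all that is in view belongs to the job. Leave any blue or orange look-alike of the mcb3 alone. Of the things that look like the end_clamp, the larger one is meant.

How it is judged:
By the outcome, as a careful person would: the job done as asked, in the order asked, and still so for the second after the job is handed in, with the robot touching nothing.
It also fails if it takes over 42 s, if anything falls off the work surface, if the arm or the gripper's body presses on something with over 40 N, if the wrist force passes 120 N, or if a joint passes its speed limit or range.

ROBOT

A 6-joint arm with a two-finger parallel gripper is mounted at the origin on the work surface. World frame = base frame: x ahead of the robot, y to its left, z up, the work surface at z = 0. Lengths are in m, angles in rad, forces in N, time in s.
With the tool pointing down it reaches from about 0.25 to 0.725 m from the base axis. Payload 4 kg.
Tool frame: the origin (TCP) lies at the very end of the fingers, on their centre line; the grasp point (between the pads) lies 19 mm behind it; z points along the fingers, x is the direction in which the jaws open and shut, and the axes are right-handed (so a half turn about z gives the same grasp; the last joint's range is limited). The gripper opens to 85 mm and grips with 20 to 120 N. Pads are 22 mm wide; open, the fingers measure 114 mm over their backs; the gripper's body (76 mm by 85 mm) begins 54 mm behind the grasp point. The pads swing forward as they close: fully open they stand 13 mm farther back than shut.
Start: joints at [1.266, 0.241, 0.005, 1.335, 0, 1.571], TCP at [0.15, 0.477, 0.231] pointing down, gripper open.
Joint ranges: [-2.72, 2.72], [-1.05, 1.87], [-1.09, 1.28], [-1.99, 2.15], [-1.42, 1.44], [-3.14, 3.14]. Speed limits (rad/s): [2.79, 2.79, 3.14, 3.14, 3.14, 3.14].

INTERFACE

Orientations are given as a unit quaternion [x, y, z, w].
In Python, from workcell import sensors, vision, order gives the robot as it stands.
- The arm moves only by the tool step_arm, never from a script. Its argument "series" is a list of rows, each a list of 4 numbers: the shift along the tool's x, y, z in m, then the turn about the tool's z in rad. In form: [[x, y, z, roll], ...]. A call has exactly 8 rows; each row shifts and turns the commanded pose from where the row before left it, along the tool's axes as they then stand; what a row does not reach is not made up. A row lasts 1/10 s, in which the tool goes at most 50 mm and 8.59 degrees, less where a joint would pass 70% of its speed; a pose out of reach is approached as far as the arm can. A call with a gripper value outside its range is refused whole. "fingers" is the finger opening in m, from 0 to 0.0854, set as the call begins (left out, the last holds). The fingers move at their own pace and stop on an object; the grip force is fixed at half the most. Time passes only in rows, so rows that do not move let the fingers close, or fill a call up. It gives the time, the measured TCP pose, the force and the opening at its end, in the units of the state.
- sensors.get_obs(): the state, without advancing time (a new reading comes with each control period).
- vision.camera(name): name is "scene" or "top"; returns (picture, depth): 480x640x3 uint8, red, green, blue; 480x640 float32, m along the optical axis (not along the pixel's ray), 0 where there is no reading.
- vision.camera_info(name): a dict with "mtx" (3x3 intrinsics, pixels), "T" (4x4, takes a point from camera to world coordinates). Camera axes: x right, y up, looking along -z (the intrinsics and any distortion apply to the point x, -y, -z); pixel columns grow to the right and rows downward; lengths in m; the calibration is good to about 2 mm. A picture is of the moment at which its call begins. camera_info takes no time and is no camera call.
- order.job_done(): hands the job in, once; it reports no verdict.
The state is a dict: "clock": time; "joint_pos": joint angles; "joint_vel": joint speeds; "tau": joint torques, N m; "eef_pos": TCP position; "tool_rot": TCP orientation; "ft_force": force on the tool from outside, world axes, zero at the start; "ft_torque": the same for the moment, N m; "grip_width": finger opening in m.
Only numpy, scipy, OpenCV 4.12 (cv2) and the standard library are available. Lean on these libraries where they do the work, as an engineer would, in place of code of your own. Each camera call takes 0.05 s, during which the arm holds its last target. There are 200 camera calls.

## Working session

There is one attempt and no reset: what is moved stays moved. The work goes in short steps, Python scripts to look and compute and a tool call to move; the robot and the scene stay as the last step left them, time stands still between calls to the robot, and variables do not carry over. Pictures are saved under pics/ and viewed, about 8 in all and at most 12, crops included, and the job is handed in when it is done.

Besides the shell and the picture viewer there is one more tool, called after "Emit:" in YAML: its name, and indented under it one key for each argument. step_arm: Moves the arm, as the interface text tells. Its arguments: {"type":"object","properties":{"series":{"type":"array","items":{"type":"array","items":{"type":"number"}}},"fingers":{"type":"number"}},"required":["series"]}

```bash
mkdir -p pics
cat > h.py <<'E'
import numpy as np, cv2
from workcell import sensors, vision, order
def snap(n,f):
    p,d=vision.camera(n); cv2.imwrite(f'pics/{f}.png',p[:,:,::-1]); np.save(f'pics/{f}.npy',d); return p,d
def world(n,d,u,v):
    i=vision.camera_info(n);K=i["mtx"];z=d[v,u]
    c=np.array([(u-K[0,2])/K[0,0]*z,-(v-K[1,2])/K[1,1]*z,-z,1]);return (i["T"]@c)[:3]
E
python3 - <<'E'
from h import *
for n in("scene","top"):
    snap(n,n+"1"); i=vision.camera_info(n); print(i)
o=sensors.get_obs();print(o['clock'],o['eef_pos'],o['tool_rot'],o['grip_width'])
E
```

```text
{'mtx': array([[534.76742372,   0.        , 322.64535612],
       [  0.        , 534.76742372, 232.2236688 ],
       [  0.        ,   0.        ,   1.        ]]), 'T': array([[ 0.75939009, -0.56515722,  0.32237247,  0.8556958 ],
       [ 0.65045686,  0.64782961, -0.39651314, -0.45012587],
       [ 0.01524983,  0.51079753,  0.85956577,  1.04498482],
       [ 0.        ,  0.        ,  0.        ,  1.        ]])}
{'mtx': array([[543.18893043,   0.        , 321.53478596],
       [  0.        , 543.18893043, 243.18688362],
       [  0.        ,   0.        ,   1.        ]]), 'T': array([[-1.50271337e-03,  9.98365547e-01, -5.71312186e-02,
         3.68056772e-01],
       [-9.99966437e-01, -1.04007757e-03,  8.12664834e-03,
         1.90470041e-02],
       [ 8.05394481e-03,  5.71415131e-02,  9.98333602e-01,
         1.62207943e+00],
       [ 0.00000000e+00,  0.00000000e+00,  0.00000000e+00,
         1.00000000e+00]])}
0.1 [0.14988265 0.47641165 0.23049653] [ 8.06260389e-01  5.91560045e-01 -7.60308034e-04  5.66519946e-04] 0.08527629203596164
```

View pics/top1.png

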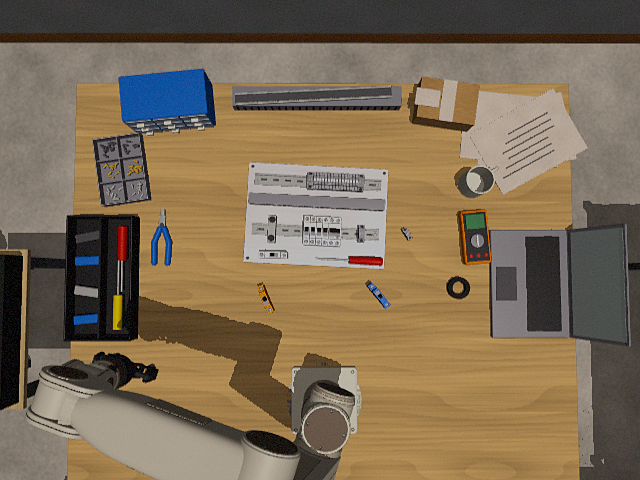

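View pics/scene1.png

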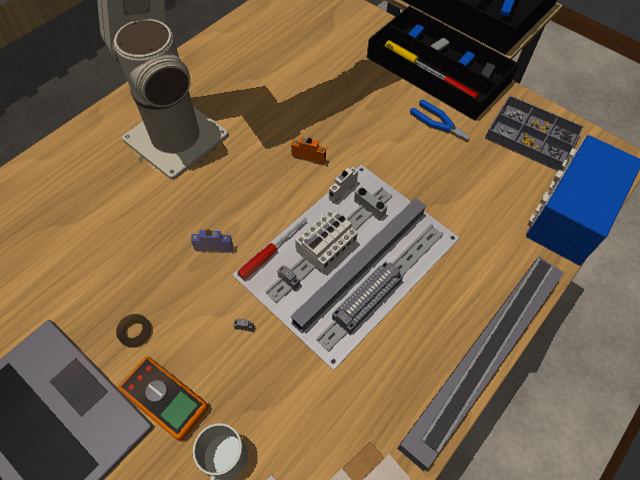

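Run:
```python
from h import *
a=cv2.imread('pics/top1.png')[155:275,238:394];cv2.imwrite('pics/topc.png',cv2.resize(a,None,fx=5,fy=5,interpolation=cv2.INTER_CUBIC))
d=np.load('pics/top1.npy')
for n,(u,v) in dict(plTL=(254,168),plTR=(383,173),plBR=(379,264),plBL=(248,260),stop=(271,229),clamp=(360,233)).items(): print(n,world('top',d,u,v).round(4))
```

```text
plTL [0.686  0.2078 0.0098]
plTR [ 0.6726 -0.1798  0.0007]
plBR [ 0.3979 -0.1626  0.0274]
plBL [0.4107 0.2243 0.0073]
stop [0.5006 0.1541 0.0353]
clamp [ 0.4881 -0.1061  0.0422]
```

View pics/topc.png

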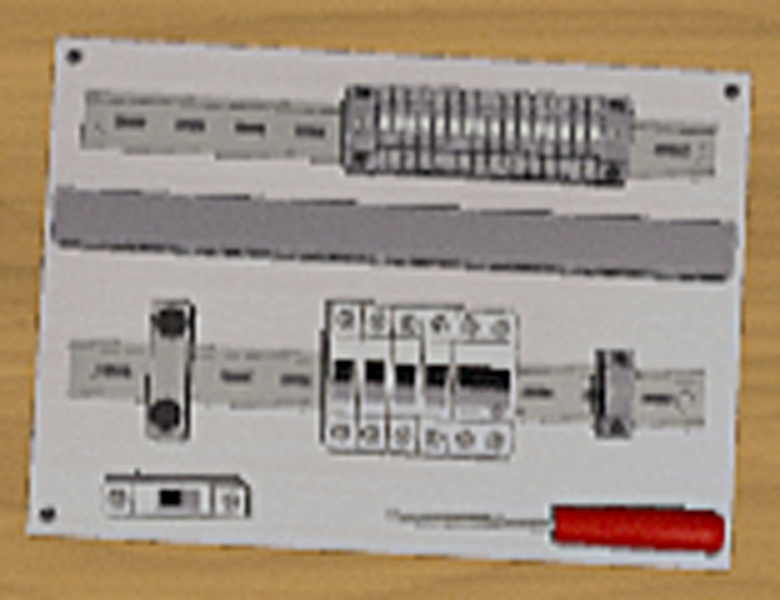

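```bash
cat >> h.py <<'E'
def ray(n,u,v,z):
    i=vision.camera_info(n);K=i["mtx"];T=i["T"]
    r=T[:3,:3]@np.array([(u-K[0,2])/K[0,0],-(v-K[1,2])/K[1,1],-1]);t=T[:3,3]
    return t+r*(z-t[2])/r[2]
E
python3 - <<'E'
from h import *
def c(x,y,z): return ray('top',238+x/5-.4,155+y/5-.4,z)
W=np.array([c(57,38,.003),c(750,72,.003),c(730,568,.003),c(29,535,.003)])[:,:2]
P=np.array([[.15,.21],[.15,-.21],[-.15,-.21],[-.15,.21]])
pc,wc=P.mean(0),W.mean(0);H=(P-pc).T@(W-wc);U,S,V=np.linalg.svd(H);R=V.T@U.T
print('yaw',np.arctan2(R[1,0],R[0,0]),'orig',wc,'res mm',(W-wc-P@R.T).round(4)*1000)
def pl(n,x,y,z):
    w=c(x,y,z);print(n,'world',w.round(4),'plate',((w[:2]-wc)@R).round(4))
pl('railL',70,370,.0105);pl('railR',705,400,.0105)
pl('clamp -y top',634,393,.0445);pl('clamp +y top',604,391,.0445);pl('stop bolt1',171,322,.0465);pl('stop bolt2',164,415,.0465)
pl('row -y top44',516,330,.0545);pl('row-y',512,455,.0545);pl('row +y 44',330,305,.0545);pl('row+y',327,445,.0545)
pl('sdr handle end',724,530,.016);pl('sdr handle top',650,508,.016);pl('spare',175,497,.05);pl('duct low',735,275,.043)
E
```

```text
yaw -0.0489142757466615 orig [0.54529699 0.0224324 ] res mm [[-0.4 -1.1]
 [-0.5  1.2]
 [ 0.6  1. ]
 [ 0.3 -1. ]]
railL world [0.5039 0.2138 0.0105] plate [-0.0507  0.1891]
railR world [ 0.4857 -0.164   0.0105] plate [-0.0504 -0.1891]
clamp -y top world [ 0.4874 -0.1188  0.0445] plate [-0.051  -0.1439]
clamp +y top world [ 0.4885 -0.1013  0.0445] plate [-0.0506 -0.1263]
stop bolt1 world [0.5289 0.1509 0.0465] plate [-0.0227  0.1275]
stop bolt2 world [0.4746 0.1547 0.0465] plate [-0.077   0.1287]
row -y top44 world [ 0.5233 -0.0497  0.0545] plate [-0.0185 -0.0731]
row-y world [ 0.4507 -0.0471  0.0545] plate [-0.0911 -0.0741]
row +y 44 world [0.5379 0.0581 0.0545] plate [-0.0091  0.0353]
row+y world [0.4566 0.0599 0.0545] plate [-0.0904  0.033 ]
sdr handle end world [ 0.4082 -0.1741  0.016 ] plate [-0.1274 -0.203 ]
sdr handle top world [ 0.4212 -0.1303  0.016 ] plate [-0.1164 -0.1586]
spare world [0.4268 0.1479 0.05  ] plate [-0.1245  0.1195]
duct low world [ 0.5566 -0.1784  0.043 ] plate [ 0.0211 -0.2001]
```

Emit:
step_arm:
  series:
    - [0,0,0,-0.128]
    - [0,0,0,-0.128]
    - [-0.04,0.024,0,0]
    - [-0.04,0.024,0,0]
    - [-0.04,0.024,0,0]
    - [-0.04,0.024,0,0]
    - [-0.04,0.024,0,0]
    - [-0.04,0.024,0,0]
  fingers: 0

```text
clock: 0.9
eef_pos: [0.2824, 0.2284, 0.2311]
tool_rot: [0.724, 0.69, -0.0, 0.0]
ft_force: [1.5, -1.0, 0.1]
grip_width: -0.0003
```

Emit:
step_arm:
  series:
    - [-0.04,0.024,0,0]
    - [-0.04,0.024,0,0]
    - [-0.04,0.024,0,0]
    - [-0.04,0.024,0,0]
    - [-0.04,0.024,0,0]
    - [-0.04,0.024,0,0]
    - [-0.04,0.024,0,0]
    - [-0.04,0.024,0,0]

```text
clock: 1.7
eef_pos: [0.4586, -0.1007, 0.231]
tool_rot: [0.724, 0.689, -0.0, -0.0]
ft_force: [1.6, 0.4, 0.1]
grip_width: -0.0001
```

Emit:
step_arm:
  series:
    - [-0.027,0.014,0,0]
    - [-0.027,0.014,0,0]
    - [0,0,0.04,0]
    - [0,0,0.04,0]
    - [0,0,0.02,0]
    - [0,0,0,0]
    - [0,0,0,0]
    - [0,0,0,0]

```text
clock: 2.5
eef_pos: [0.4849, -0.1544, 0.1329]
tool_rot: [0.724, 0.69, 0.001, 0.001]
ft_force: [-0.6, 0.5, 0.1]
grip_width: 0.0
```

Run:
```python
from h import *
o=sensors.get_obs();e=o['eef_pos'];w=np.array([.5453,.0224]);a=-.0489
R=np.array([[np.cos(a),-np.sin(a)],[np.sin(a),np.cos(a)]])
print(e,'plate',(e[:2]-w)@R,o['ft_force'])
snap('scene','s2');snap('top','t2')
a=cv2.imread('pics/s2.png')[150:350,200:460];cv2.imwrite('pics/s2c.png',cv2.resize(a,None,fx=3,fy=3,interpolation=cv2.INTER_CUBIC))
```

```text
[ 0.48489417 -0.15438986  0.13293181] plate [-0.05169204 -0.17953119] [-0.64992967  0.49058825  0.10423609]
```

View pics/s2c.png

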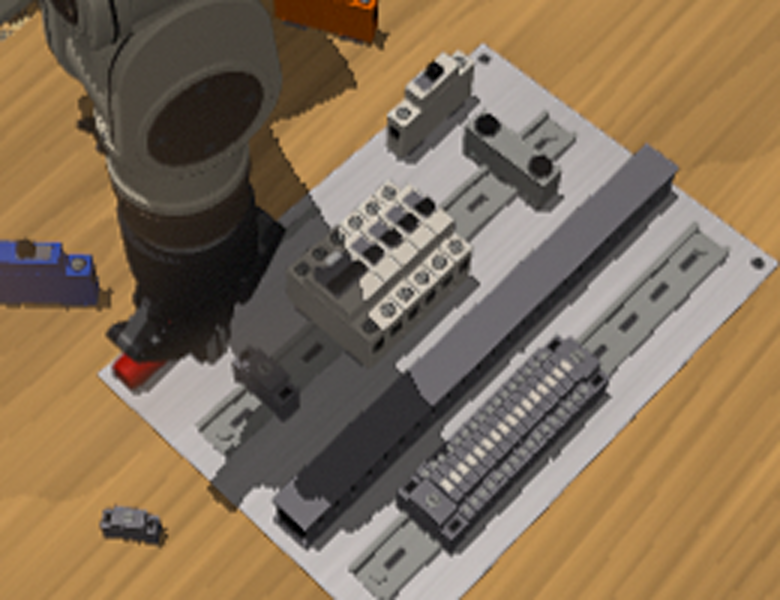

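Run:
```python
from h import *
from scipy.spatial.transform import Rotation as Ro
o=sensors.get_obs();print(o['joint_pos'].round(3) if hasattr(o['joint_pos'],'round') else o['joint_pos'])
d=np.load('pics/s2.npy');i=vision.camera_info('scene');K=i['mtx'];T=i['T']
v,u=np.mgrid[:480,:640];m=d>0;z=d[m]
C=np.c_[(u[m]-K[0,2])/K[0,0]*z,-(v[m]-K[1,2])/K[1,1]*z,-z]
Wd=C@T[:3,:3].T+T[:3,3]
L=Ro.from_quat(o['tool_rot']).inv().apply(Wd-o['eef_pos'])
L=L[(abs(L[:,0])<.1)&(abs(L[:,1])<.1)]
for h in range(0,160,10):
    s=L[(-L[:,2]*1000>=h)&(-L[:,2]*1000<h+10)]
    if len(s)>3: print(h,len(s),'x',s[:,0].min().round(3),s[:,0].max().round(3),'y',s[:,1].min().round(3),s[:,1].max().round(3))
```

```text
[-0.308  0.32  -0.152  1.095  0.    -0.26 ]
0 18 x -0.012 0.011 y 0.007 0.012
10 37 x -0.014 0.013 y -0.001 0.013
20 25 x -0.014 0.012 y 0.004 0.013
30 24 x -0.015 0.006 y 0.006 0.013
40 49 x -0.028 0.032 y 0.007 0.015
50 127 x -0.04 0.04 y -0.007 0.015
60 100 x -0.046 0.05 y -0.007 0.019
70 105 x -0.054 0.057 y 0.002 0.019
80 141 x -0.062 0.061 y -0.012 0.019
90 203 x -0.062 0.061 y -0.011 0.021
100 83 x -0.047 -0.01 y -0.007 0.022
110 47 x -0.042 -0.028 y -0.009 0.013
120 24 x -0.038 -0.01 y -0.007 0.035
130 122 x -0.038 0.022 y -0.013 0.039
140 139 x -0.038 0.026 y -0.011 0.04
150 124 x -0.038 0.027 y -0.017 0.04
```

Emit:
step_arm:
  series:
    - [0,0,0,0.1428]
    - [0,0,0,0.1428]
    - [0,0,0,0.1428]
    - [0,0,0,0.1428]
    - [0,0,0,0.1428]
    - [0,0,0,0.1428]
    - [0,0,0,0.1428]
    - [0,0,0,0.1428]

```text
clock: 3.4
eef_pos: [0.4845, -0.1542, 0.1327]
tool_rot: [0.983, 0.186, 0.001, 0.001]
ft_force: [0.2, 0.1, -0.0]
grip_width: -0.0003
```

Emit:
step_arm:
  series:
    - [0,0,0,0.1428]
    - [0,0,0,0.1428]
    - [0,0,0,0.1428]
    - [0.0017,0.002,0.02,0]
    - [0,0,0.03,0]
    - [0,0,0.02,0]
    - [0,0,0,0]
    - [0,0,0,0]

```text
clock: 4.2
eef_pos: [0.4859, -0.1563, 0.0623]
tool_rot: [1.0, -0.024, 0.001, 0.0]
ft_force: [-0.8, -0.9, 0.7]
grip_width: -0.0003
```

Emit:
step_arm:
  series:
    - [0,0,0.013,0]
    - [0,0,0.013,0]
    - [0,0,0.012,0]
    - [0,0,0,0]
    - [0,0,0,0]
    - [0,-0.005,0,0]
    - [0,-0.005,0,0]
    - [0,0,0,0]

```text
clock: 5.0
eef_pos: [0.486, -0.1455, 0.0238]
tool_rot: [1.0, -0.024, 0.0, -0.0]
ft_force: [-0.4, -0.5, -0.7]
grip_width: 0.0005
```

Run:
```python
from h import *
o=sensors.get_obs();print(o['eef_pos'],o['ft_force'])
snap('scene','s3')
a=cv2.imread('pics/s3.png')[150:350,200:460];cv2.imwrite('pics/s3c.png',cv2.resize(a,None,fx=3,fy=3,interpolation=cv2.INTER_CUBIC))
```

```text
[ 0.48601375 -0.14547721  0.02375369] [-0.37165403 -0.47713822 -0.74813004]
```

View pics/s3c.png

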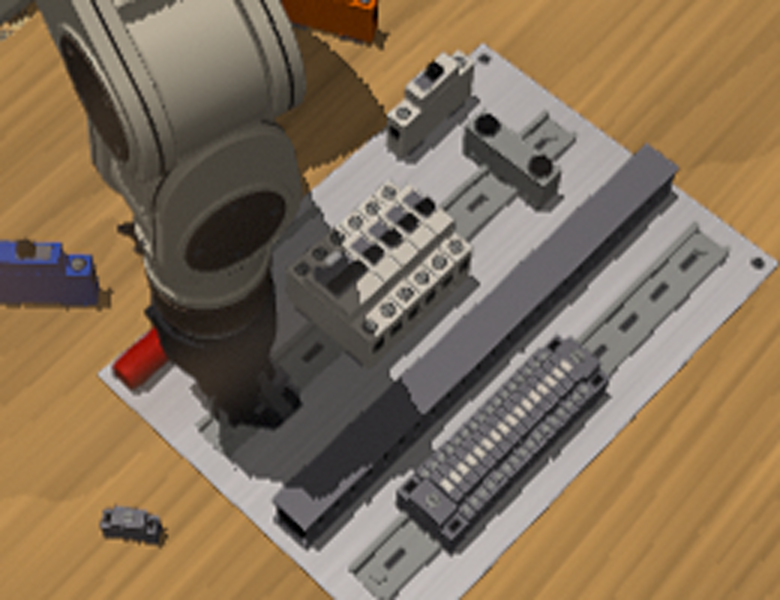

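Emit:
step_arm:
  series:
    - [0,-0.005,0,0]
    - [0,-0.005,0,0]
    - [0,-0.005,0,0]
    - [0,-0.005,0,0]
    - [0,-0.007,0,0]
    - [0,-0.007,0,0]
    - [0,-0.007,0,0]
    - [0,-0.007,0,0]

```text
clock: 5.85
eef_pos: [0.4881, -0.0975, 0.0233]
tool_rot: [1.0, -0.024, -0.0, -0.0]
ft_force: [0.4, 0.0, -0.4]
grip_width: 0.0002
```

Emit:
step_arm:
  series:
    - [0,-0.005,0,0]
    - [0,-0.005,0,0]
    - [0,-0.004,0,0]
    - [0,-0.004,0,0]
    - [0,-0.004,0,0]
    - [0,-0.004,0,0]
    - [0,-0.005,0,0]
    - [0,-0.005,0,0]

```text
clock: 6.65
eef_pos: [0.4898, -0.0622, 0.0233]
tool_rot: [1.0, -0.025, -0.0, 0.0]
ft_force: [0.1, -2.6, -1.6]
grip_width: -0.0001
```

Emit:
step_arm:
  series:
    - [0,-0.005,0,0]
    - [0,-0.005,0,0]
    - [0,-0.005,0,0]
    - [0,-0.005,0,0]
    - [0,-0.005,0,0]
    - [0,-0.005,0,0]
    - [0,-0.004,0,0]
    - [0,-0.003,0,0]

```text
clock: 7.45
eef_pos: [0.4916, -0.0249, 0.0233]
tool_rot: [1.0, -0.024, -0.0, 0.0]
ft_force: [0.8, -2.8, 0.8]
grip_width: -0.0001
```

Run:
```python
from h import *
o=sensors.get_obs();e=o['eef_pos'];a=-.0489
R=np.array([[np.cos(a),-np.sin(a)],[np.sin(a),np.cos(a)]])
print(e,'plate',(e[:2]-[.5453,.0224])@R,o['ft_force'])
snap('scene','s4')
a=cv2.imread('pics/s4.png')[150:350,200:460];cv2.imwrite('pics/s4c.png',cv2.resize(a,None,fx=3,fy=3,interpolation=cv2.INTER_CUBIC))
```

```text
[ 0.49162929 -0.02491066  0.02328729] plate [-0.05129398 -0.04987755] [ 0.84259363 -2.81836891  0.77920962]
```

View pics/s4c.png

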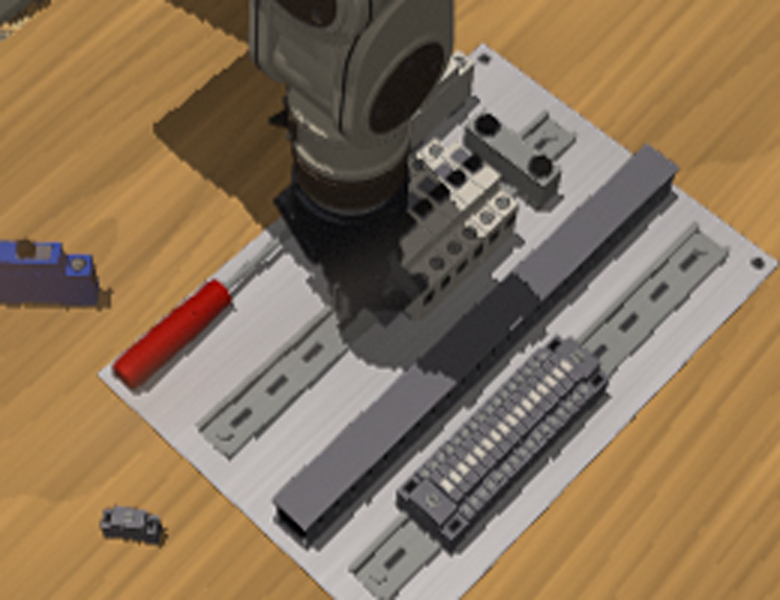

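Emit:
step_arm:
  series:
    - [0,-0.003,0,0]
    - [0,-0.003,0,0]
    - [0,-0.003,0,0]
    - [0,-0.003,0,0]
    - [0,-0.003,0,0]
    - [0,-0.003,0,0]
    - [0,-0.003,0,0]
    - [0,-0.002,0,0]

```text
clock: 8.3
eef_pos: [0.4928, -0.002, 0.0233]
tool_rot: [1.0, -0.024, -0.0, -0.0]
ft_force: [0.6, -3.3, 0.7]
grip_width: 0.0003
```

Emit:
step_arm:
  series:
    - [0,-0.001,0,0]
    - [0,-0.001,0,0]
    - [0,-0.001,0,0]
    - [0,-0.001,0,0]
    - [0,0,0,0]
    - [0,0,0,0]
    - [0,0,0,0]
    - [0,0,0,0]

```text
clock: 9.1
eef_pos: [0.493, 0.0018, 0.0233]
tool_rot: [1.0, -0.024, 0.0, -0.0]
ft_force: [0.7, -1.7, -0.6]
grip_width: 0.0
```

Plate y is now about -0.023, so contact is near; I'll go on at 0.5 mm per row.

Emit:
step_arm:
  series:
    - [0,-0.0005,0,0]
    - [0,-0.0005,0,0]
    - [0,-0.0005,0,0]
    - [0,-0.0005,0,0]
    - [0,-0.0005,0,0]
    - [0,-0.0005,0,0]
    - [0,0,0,0]
    - [0,0,0,0]

```text
clock: 9.9
eef_pos: [0.4931, 0.0048, 0.0233]
tool_rot: [1.0, -0.024, -0.0, -0.0]
ft_force: [-0.7, -3.1, 0.2]
grip_width: -0.0003
```

Emit:
step_arm:
  series:
    - [0,-0.0005,0,0]
    - [0,-0.0005,0,0]
    - [0,-0.0005,0,0]
    - [0,-0.0005,0,0]
    - [0,0,0,0]
    - [0,0,0,0]
    - [0,0,0,0]
    - [0,0,0,0]

```text
clock: 10.7
eef_pos: [0.4931, 0.0057, 0.0233]
tool_rot: [1.0, -0.025, -0.0, 0.001]
ft_force: [-1.0, -6.8, 1.5]
grip_width: -0.0003
```

Emit:
step_arm:
  series:
    - [0,-0.0005,0,0]
    - [0,-0.0005,0,0]
    - [0,-0.0005,0,0]
    - [0,0,0,0]
    - [0,0,0,0]
    - [0,0,0,0]
    - [0,0,0,0]
    - [0,0,0,0]

```text
clock: 11.5
eef_pos: [0.4929, 0.0058, 0.0233]
tool_rot: [1.0, -0.025, -0.0, 0.003]
ft_force: [-0.3, -10.2, 2.0]
grip_width: -0.0001
```

Emit:
step_arm:
  series:
    - [0,0.001,0,0]
    - [0,0.001,0,0]
    - [0,0.002,0,0]
    - [0,0.01,0,0]
    - [0,0.015,0,0]
    - [0,0.015,0,0]
    - [0,0.015,0,0]
    - [0,0,-0.02,0]

```text
clock: 12.3
eef_pos: [0.488, -0.0519, 0.0413]
tool_rot: [1.0, -0.025, -0.003, -0.0]
ft_force: [-0.9, 0.7, -0.7]
grip_width: -0.0001
```

Emit:
step_arm:
  series:
    - [0,0,-0.04,0]
    - [0,0,-0.04,0]
    - [0,0,-0.04,0]
    - [0,0,-0.04,0]
    - [0,0.02,-0.03,0]
    - [0,0.04,0,0]
    - [0,0.04,0,0]
    - [0,0.04,0,0]

```text
clock: 13.1
eef_pos: [0.4837, -0.1917, 0.2338]
tool_rot: [1.0, -0.024, 0.001, -0.0]
ft_force: [0.6, 0.1, -0.2]
grip_width: 0.0
```

Emit:
step_arm:
  series:
    - [-0.02,0.04,0,0]
    - [-0.02,0.04,0,0]
    - [-0.02,0.04,0,0]
    - [-0.02,0.04,0,0]
    - [-0.02,0.04,0,0]
    - [-0.02,0.03,0,0]
    - [0,0,0,0]
    - [0,0,0,0]

```text
clock: 13.9
eef_pos: [0.3519, -0.4148, 0.233]
tool_rot: [1.0, -0.025, 0.0, -0.001]
ft_force: [0.1, 0.3, -0.1]
grip_width: -0.0001
```

Run:
```python
from h import *
o=sensors.get_obs();print(o['eef_pos'],o['ft_force'])
snap('top','t5');snap('scene','s5')
a=cv2.imread('pics/s5.png')[150:270,280:440];b=cv2.imread('pics/top1.png');t=cv2.imread('pics/t5.png')[155:275,238:394]
cv2.imwrite('pics/s5c.png',cv2.resize(a,None,fx=5,fy=5,interpolation=cv2.INTER_CUBIC))
cv2.imwrite('pics/t5c.png',cv2.resize(t,None,fx=5,fy=5,interpolation=cv2.INTER_CUBIC))
```

```text
[ 0.35188845 -0.4148433   0.23297625] [ 0.09633085  0.31827068 -0.10768403]
```

View pics/s5c.png

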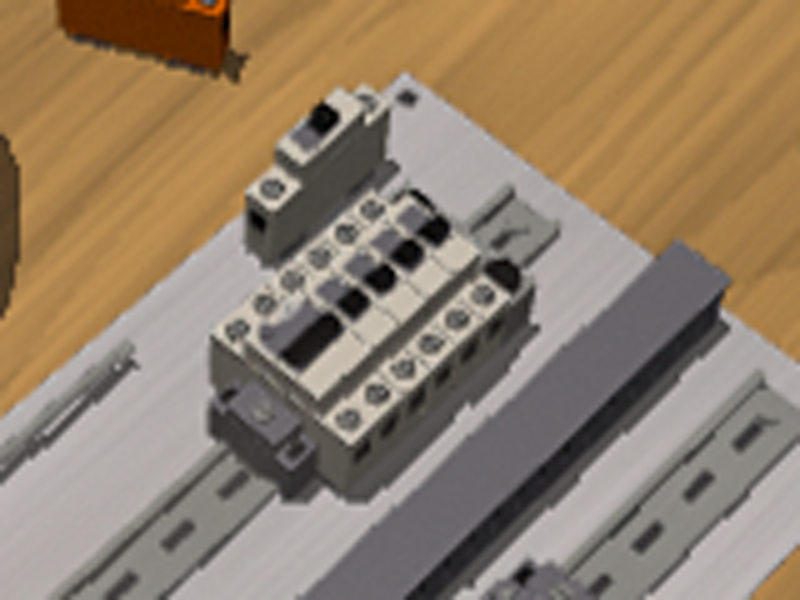

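View pics/t5c.png

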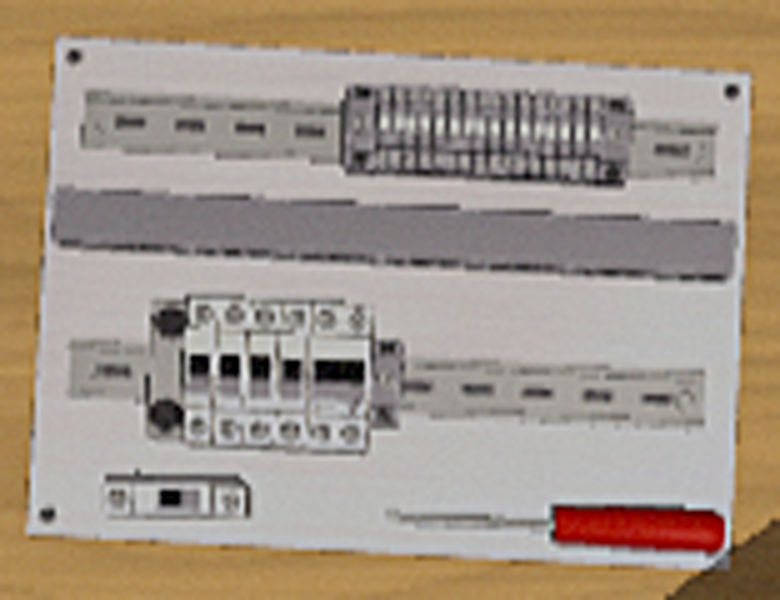

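```bash
python3 -c "
from h import *
print(order.job_done())"
```

```text
the job is handed in; nothing more can be done
None
```

The row is closed up: all five devices and the larger grey clamp sit tight against each other and against the bolted end stop. I handed the job in at about 14 s of the allowed 42 s.

- **What I did:** I used the closed fingers to push the clamp along the rail towards +y. It met the row, and together they slid to the stop. I then backed off, lifted and moved the arm clear.
- **Change on the way:** I turned the gripper a quarter turn before pushing. A depth check showed its knuckles would otherwise have hit the devices.
- **Contact check:** At the end the fingers moved only 0.1 mm for 1.5 mm commanded, and the force on the tool rose to about 10 N. The clamp's back face worked out at y ≈ -8 mm on the plate, as expected for a closed row.
- **Pictures:** Both final views show no visible gap in the row or at the stop, and the screwdriver and spare breaker look unmoved. I only looked at close crops of the plate at the end, so I did not re-check the items further out on the bench. The arm's path stayed clear of them.

No check failed or disagreed.

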